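# Make ready to dispense: shut the pump head, peel off a tray and hold it under the nozzle

### The job

The cassettes are loaded in the dispensing pump on the bench: first close the open cover of its head fully home. Then take the top tray off the nested stack - the trays cling, so start it by lifting one corner well up while the opposite corner still sits in the stack, and leave the rest of the stack nested where it is - and hold it under the pump's nozzle, level and clear of nozzle, stack and bench, with the nozzle over the middle of its floor and the rim no more than about 8 cm below the nozzle tip. Finish while still holding the tray there, and do not knock the other things on the bench.

Things in the scene. Friction and masses are not known exactly. Their poses are not given: they have to be found in the camera images.
- pump_lid (a joint): Hinged grey cover on top of the pump's head, which stands out from the front of the white bench pump, right of its display. 0 = fully shut (its stop), grows as it opens upwards; starts open at 0.5 to 1.0 rad. The hinge is stiff and stays where it is left; 2 to 4 N pushed down on the tongue closes it.
- pump_lid_hinge (a point): Point on the cover's hinge line, middle of its width, 105 mm above the bench, at the head's rear edge. Frame as pump; the hinge line runs along y and the shut cover reaches from it to local -x. Space above the cover is free; the pump's case behind the hinge is 134 mm tall.
- pump_lid_tongue (a point): Middle of the upper face of the thumb tongue on the cover's free edge; moves with the cover: 90 mm from the hinge line and, shut, 14 mm above it (119 mm above the bench). The tongue is 44 mm wide, 8 mm thick and ends 102 mm from the hinge line, 25 mm beyond the 86 mm wide cover.
- pump: White bench dispensing pump (peristaltic), fixed, 220 x 200 x 134 mm, the head stands 77 mm out of its front. Origin: centre of the case's underside; front = local -x, which faces the robot; y to the robot's left. A rod at its right side (local x -20, y -118 mm; 12 mm thick, 305 mm tall) carries a cross bar, 283 mm above the bench, straight out to the nozzle.
- nozzle_tip (a point): Open lower end of the pump's dispensing nozzle, pointing straight down, 235 mm above the bench, at local x -110, y -255 mm of the pump. The nozzle is 12 mm thick, 26 mm from 268 mm up; the cross bar joins it at 283 mm height. The bench below it is free.
- tray: TOP one of a nested stack of five alike white formed trays. 190 mm (its x) x 140 mm (its y) over the rim, 46 mm tall, 0.12 kg, empty. Origin: centre of its underside, z up. The rim is a band 10 mm thick with upright faces, 26 to 46 mm above the origin, its centre line 90 mm (x) and 65 mm (y) from the middle, corners rounded; below it walls slope in to a floor 150 x 100 mm.
- tray2: Second tray of the stack, alike; origin 20 mm below tray's and 60 mm above the bench. The rims stand on one another (top rim 126 mm above the bench), so fingers over 20 mm below the top rim's upper edge take this rim too. The top tray clings to it by springy ribs near the four corners: about 2.5 N in all over the first 6 mm of lift; then 1.5 mm of play all round.
- tray3: Third tray of the stack, alike, origin 20 mm below tray2's. Two more stand below it, clinging likewise; the stack stands loose on the bench by its weight.
- tray_corner0 (a point): Corner of the top tray's rim, at its (-x, -y) corner: local -87, -62, 46 mm. Opposite corner: tray_corner2.
- tray_corner1 (a point): Corner of the top tray's rim, at its (+x, -y) corner: local 87, -62, 46 mm. Opposite corner: tray_corner3.
- tray_corner2 (a point): Corner of the top tray's rim, at its (+x, +y) corner: local 87, 62, 46 mm. Opposite corner: tray_corner0.
- tray_corner3 (a point): Corner of the top tray's rim, at its (-x, +y) corner: local -87, 62, 46 mm. Opposite corner: tray_corner1.
- bottle: Glass bottle with a blue screw cap, 70 mm diameter, 140 mm tall, amber contents. Origin: centre of its underside. Bystander.
- bottle_small: Smaller glass bottle with a blue screw cap, 56 mm diameter, 105 mm tall. Origin: centre of its underside. Bystander.
- tip_box: Shut pipette-tip box, 85 x 122 x 68 mm, grey base and clear top. Origin: centre of its underside. Bystander.
- tube_rack: Blue rack of capped tubes, 100 x 200 mm, 92 mm tall over the caps. Origin: centre of its underside. Bystander.
- beaker: Small empty glass beaker, 60 mm diameter, 68 mm tall. Origin: centre of its underside. Bystander.
- timer: Small white bench timer standing on a foot, 70 mm wide, 62 mm tall. Origin: underside. Bystander.
- tape_roll: Roll of paper tape lying flat, 68 mm outside diameter, 25 mm tall. Origin: centre of its underside. Bystander.
There are look-alikes about, which are no part of the job. Leave any green look-alike of the tray2 alone.

How it is judged:
By the outcome, as a careful person would: the job done as asked, in the order asked, and still so for the second after the job is handed in, while the arm keeps its last pose, push and grip.
It also fails if it takes over 61 s, if anything falls off the work surface, if the arm or the gripper's body presses on something with over 40 N, if the wrist force passes 120 N, or if a joint passes its speed limit or range.

### The arm

A 6-joint arm with a two-finger parallel gripper is mounted at the origin on the work surface. World frame = base frame: x ahead of the robot, y to its left, z up, the work surface at z = 0. Lengths are in m, angles in degrees, forces in N, time in s.
With the tool pointing down it reaches from about 0.25 to 0.725 m from the base axis. Payload 9.7 kg.
Tool frame: the origin (TCP) lies between the finger pads; the fingertips stand 19 mm ahead of it and the grasp point (between the pads) is the TCP; z points along the fingers, y is the line along which they close (so a half turn about z gives the same grasp; the last joint's range is limited). The gripper opens to 85 mm and grips with 20 to 120 N. Pads are 22 mm wide; open, the fingers measure 114 mm over their backs; the gripper's body (76 mm by 85 mm) begins 54 mm behind the grasp point. The pads swing forward as they close: fully open they stand 13 mm farther back than shut.
Start: joints at [-64.973, 4.979, 10.078, 95.1, 0, 90], TCP at [0.233, -0.498, 0.25] pointing down, gripper open.
Joint ranges: [-179.16, 179.16], [-48.56, 103.87], [-65.8, 70.77], [-126.05, 130.52], [-82.76, 87.17], [-180, 180]. Speed limits (degrees/s): [127.2, 127.2, 147.25, 180, 180, 180].

### API

Orientations are given as [roll, pitch, yaw] about the fixed x, y, z axes, in that order (R = Rz(yaw) Ry(pitch) Rx(roll)).
In Python, from workcell import telemetry, camera, calibration, workorder gives the robot as it stands.
- The arm moves only by the tool play_rows, never from a script. Its argument "increments" is a list of rows, each a list of 3 entries, a list of its own where there are three numbers: the shift along the tool's x, y, z in mm, then the turn, a rotation vector about the tool's x, y, z in degrees, then the closure, from 0 (fully open) to 1 (shut). In form: [[[x, y, z], [ax, ay, az], jaw], ...]. A call has 1 to 20 rows; each row is the pose to reach, as a shift and turn from the pose commanded when the call began, along the tool's axes at that moment; what a row does not reach only later rows make up. A row lasts 1/10 s, in which the tool goes at most 50 mm and 8.59 degrees, less where a joint would pass 70% of its speed; a pose out of reach is approached as far as the arm can. A call with a gripper value outside its range is refused whole. The fingers move at their own pace and stop on an object; "grip_force" is the grip in N (left out, the last holds). Time passes only in rows, so rows that repeat a pose let the fingers close. It gives the time, the measured TCP pose, the force, the opening and the grip force at its end, in the units of the state.
- telemetry.get_obs(): the state, without advancing time (a new reading comes with each control period).
- camera(name): name is "scene" or "top"; returns (picture, depth): 400x640x3 uint8, red, green, blue; 400x640 float32, m along the optical axis (not along the pixel's ray), 0 where there is no reading.
- calibration(name): a dict with "vertical_fov" (degrees; the focal length in pixels is half the picture's height over the tangent of half this angle, whatever the lens; pixels are square), "cx", "cy" (the principal point, pixels), "k1" (the pictures are not rectified: a ray, as slopes to the right and down, at radius r is drawn at 1 + k1 r^2 times it, then the intrinsics apply), "rvec" (rotation vector, rad) and "tvec" (3), from world to camera coordinates, as OpenCV has them. Camera axes: x right, y down, z forward; pixel columns grow to the right and rows downward; lengths in m; the calibration is good to about 2 mm. A picture is of the moment at which its call begins. calibration takes no time and is no camera call.
- workorder.job_done(): hands the job in; it is judged then, once.
The state is a dict: "time": time; "q": joint angles; "qd": joint speeds; "joint_efforts": joint torques, N m; "ee_pos": TCP position; "tcp_rot": TCP orientation; "wrist_force": force on the tool from outside, world axes, zero at the start; "torque": the same for the moment, N m; "opening": finger opening in m; "grasp_force": force on a finger pad.
Only numpy, scipy, OpenCV 4.12 (cv2) and the standard library are available. Lean on these libraries where they do the work, as an engineer would, in place of code of your own. Each camera call takes 0.05 s, during which the arm holds its last target. There are 200 camera calls.

## Working session

There is one attempt and no reset: what is moved stays moved. The work goes in short steps, Python scripts to look and compute and a tool call to move; the robot and the scene stay as the last step left them, time stands still between calls to the robot, and variables do not carry over. Pictures are saved under pics/ and viewed, at most 10 in all, crops included, and the job is handed in when it is done.

Besides the shell and the picture viewer there is one more tool, called after "Call:" as name(argument=value, ...) on one line, values as JSON. play_rows: Moves the arm, as the interface text tells. Its arguments: {"type":"object","properties":{"increments":{"type":"array"},"grip_force":{"type":"number"}},"required":["increments"]}

```bash
mkdir -p pics; cat > h.py <<'E'
import numpy as np, cv2
from workcell import telemetry, camera, calibration, workorder
from scipy.spatial.transform import Rotation as R
def cal(n):
    c=calibration(n); f=200/np.tan(np.radians(c['vertical_fov']/2))
    return c,f,R.from_rotvec(np.ravel(c['rvec'])).as_matrix(),np.ravel(c['tvec'])
def cloud(n,depth):
    c,f,Rm,t=cal(n); v,u=np.mgrid[0:400,0:640]
    K=np.array([[f,0,c['cx']],[0,f,c['cy']],[0,0,1.]])
    p=np.stack([u.ravel(),v.ravel()],1).astype(float)[:,None]
    s=cv2.undistortPoints(p,K,np.array([c['k1'],0,0,0.]))[:,0]
    z=depth.ravel()
    P=np.column_stack([s*z[:,None],z])
    W=((P-t)@Rm).reshape(400,640,3); W[depth==0]=np.nan
    return W
def proj(n,pts):
    c,f,Rm,t=cal(n); K=np.array([[f,0,c['cx']],[0,f,c['cy']],[0,0,1.]])
    return cv2.projectPoints(np.array(pts,float).reshape(-1,3),Rm,t,K,np.array([c['k1'],0,0,0.]))[0][:,0]
def shot(n):
    im,d=camera(n); return im,d,cloud(n,d)
E
python3 - <<'E'
from h import *
for n in('scene','top'):
    im,d,W=shot(n); np.savez('%s0.npz'%n,im=im,W=W)
    cv2.imwrite('pics/%s0.png'%n,im[:,:,::-1])
    print(n,calibration(n))
print(telemetry.get_obs())
E
```

```text
scene {'vertical_fov': 56.35983630067998, 'cx': 314.9330981358345, 'cy': 195.21952887353459, 'k1': -0.08632802671751508, 'rvec': array([ 1.63971041,  1.57183225, -0.84194358]), 'tvec': array([-0.04744554, -0.12943511,  1.61809695])}
top {'vertical_fov': 48.06541882557778, 'cx': 328.29443326822957, 'cy': 201.21286477526658, 'k1': -0.0817608947751088, 'rvec': array([ 2.1099551 , -2.13680991,  0.16030242]), 'tvec': array([0.04193017, 0.52357754, 1.64250579])}
{'time': 0.1, 'q': array([-6.49737136e+01,  5.00654703e+00,  1.00368144e+01,  9.51010715e+01,
       -7.01423891e-04,  9.00009011e+01]), 'qd': array([-0.00265699,  0.00517512,  0.08203443,  0.00301859, -0.01144539,
        0.02101524]), 'joint_efforts': array([ 1.84475255e-03, -5.21561229e+01,  4.65653837e+01,  1.60939875e-02,
        5.69144049e-05, -4.26060424e-06]), 'ee_pos': array([ 0.23257753, -0.49817499,  0.2496479 ]), 'tcp_rot': array([-1.79929196e+02,  7.02536878e-04,  2.50253862e+01]), 'wrist_force': array([0.55590291, 0.58476369, 0.11933713]), 'torque': array([ 0.0137455 , -0.02207264, -0.00705029]), 'grasp_force': 0.0, 'opening': 0.08529345078891028}
```

View pics/scene0.png

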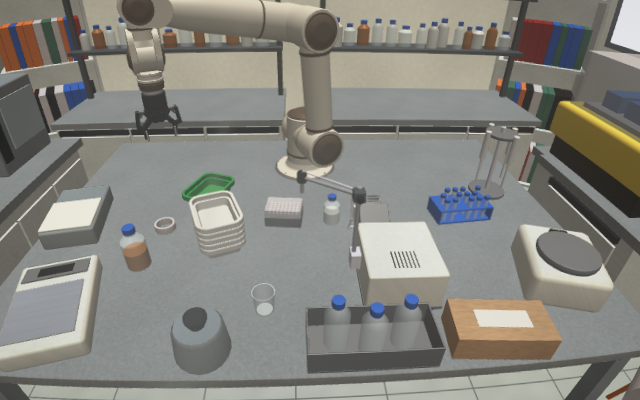

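View pics/top0.png

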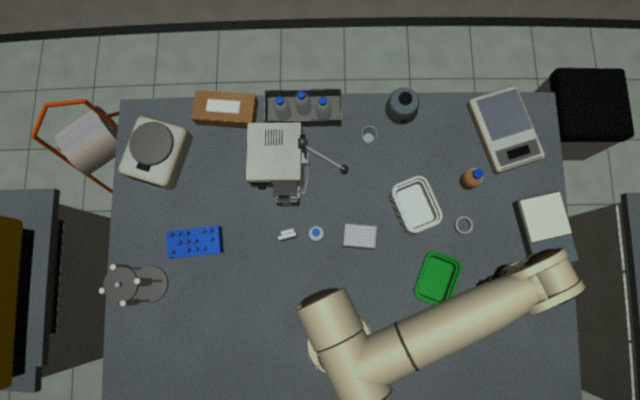

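The top view shows the pump at about (275,153) with its open cover and tongue at (287,190). The nozzle is at (344,169), the white stack of five at (416,205), and the single green look-alike tray at (437,278). The only white nested stack is the one at (416,205) in the top view, (218,222) in the scene view. I'll measure these and check with an enlarged crop.

```bash
cat > m.py <<'E'
from h import *
a=np.load('top0.npz'); im,W=a['im'],a['W']
b=np.load('scene0.npz'); im2,W2=b['im'],b['W']
def box(W,u0,u1,v0,v1,z0,z1):
    s=W[v0:v1,u0:u1].reshape(-1,3); return s[(s[:,2]>z0)&(s[:,2]<z1)]
def rect(P): return cv2.minAreaRect((P[:,:2]*1000).astype(np.float32))
for nm,P in [('rim top',box(W,385,450,172,240,.115,.14)),('rim scene',box(W2,185,250,185,260,.115,.14)),
  ('case top',box(W,240,310,115,190,.125,.145)),('case scene',box(W2,350,450,215,310,.125,.145)),
  ('bar top',box(W,300,352,135,178,.265,.32)),]:
    print(nm,len(P),rect(P),np.nanmedian(P,0).round(3))
print('bench z',np.nanmedian(W[300:320,150:250,2]),np.nanmedian(W2[200:210,290:310,2]))
for u,v in[(287,190),(287,195),(287,200),(287,203),(344,169),(287,185),(287,180)]: print(u,v,W[v,u].round(3))
c1=cv2.resize(im[110:250,235:460],None,fx=3.5,fy=3.5,interpolation=2)
cv2.imwrite('pics/c1.png',c1[:,:,::-1])
for nm,w,i,bx in [('bottle_s',W,0,(305,328,222,245)),('rack_lo',W,0,(340,380,220,252)),('tape',W,0,(450,478,212,238)),('bottle',W,0,(458,488,165,192)),('beaker',W,0,(358,382,122,146)),('timer',W,0,(275,300,226,244)),('green',W,0,(410,465,248,308))]:
    P=box(w,*bx,.012,.2); print(nm,P.min(0).round(3),P.max(0).round(3))
E
python3 m.py
```

```text
rim top 500 ((496.19549560546875, -282.40576171875), (189.5713348388672, 140.05511474609375), 21.337697982788086) [ 0.497 -0.283  0.125]
rim scene 560 ((496.5723876953125, -281.9574279785156), (194.42713928222656, 139.53663635253906), 21.896923065185547) [ 0.523 -0.279  0.123]
case top 3269 ((681.723388671875, 220.45516967773438), (258.1604919433594, 226.87669372558594), 1.4693269729614258) [0.689 0.228 0.134]
case scene 4602 ((735.92919921875, 220.139892578125), (351.6986999511719, 223.05911254882812), 0.389068067073822) [0.718 0.222 0.133]
bar top 282 ((634.1077270507812, 52.64054489135742), (198.3769073486328, 41.4447135925293), 51.182395935058594) [0.643 0.064 0.295]
bench z 0.00028671617370998066 0.06381036328831086
287 190 [0.549 0.18  0.15 ]
287 195 [0.529 0.178 0.159]
287 200 [0.51  0.178 0.165]
287 203 [0.513 0.186 0.086]
344 169 [ 0.585 -0.021  0.3  ]
287 185 [0.571 0.182 0.131]
287 180 [0.589 0.182 0.133]
bottle_s [0.375 0.053 0.012] [0.429 0.107 0.116]
rack_lo [ 0.343 -0.14   0.013] [ 0.435 -0.017  0.078]
tape [ 0.399 -0.507  0.012] [ 0.46  -0.436  0.034]
bottle [ 0.567 -0.54   0.013] [ 0.637 -0.471  0.147]
beaker [ 0.751 -0.175  0.012] [ 0.812 -0.096  0.075]
timer [0.378 0.155 0.012] [0.429 0.229 0.071]
green [ 0.139 -0.456  0.012] [ 0.336 -0.273  0.062]
```

View pics/c1.png

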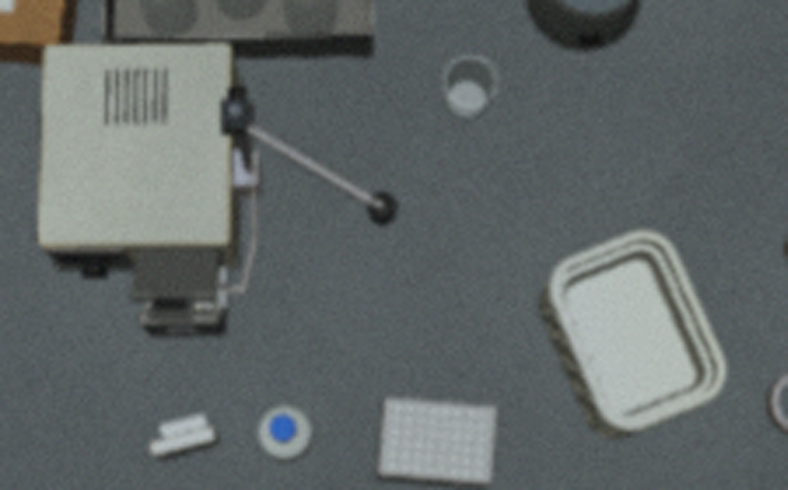

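The crop confirms the stack: top tray at crop (640,330), and the cover open with its tongue at about (183,318). Next I'll refine the pump pose, the tongue and the nozzle.

```bash
cat > m2.py <<'E'
from h import *
a=np.load('top0.npz'); W=a['W']
S=W[110:210,235:315].reshape(-1,3); C=S[abs(S[:,2]-.134)<.004]
for y in np.arange(.13,.33,.02):
    s=C[abs(C[:,1]-y)<.01]; print(y.round(2),len(s),(s[:,0].min().round(3),s[:,0].max().round(3)) if len(s) else '')
K=C[(C[:,0]>.60)]; r=cv2.minAreaRect((K[:,:2]*1000).astype(np.float32)); print(r)
T=S[(S[:,0]<.60)&(S[:,0]>.47)&(S[:,2]>.10)]
for x in np.arange(.48,.60,.01):
    s=T[abs(T[:,0]-x)<.005]
    if len(s): print('x',x.round(2),len(s),'z',np.median(s[:,2]).round(3),'y',np.percentile(s[:,1],[3,97]).round(3))
N=W[150:180,325:360].reshape(-1,3); N=N[(N[:,2]>.2)]
print('noz',len(N),N[np.argsort(N[:,0])[:60]].mean(0), np.median(N[N[:,1]<0],0))
b=np.load('scene0.npz'); W2=b['W']; M=W2[235:285,335:372].reshape(-1,3); M=W2.reshape(-1,3)
M=M[(abs(M[:,0]-.58)<.05)&(abs(M[:,1]+.02)<.05)&(M[:,2]>.2)]
for z in (.24,.25,.26,.275,.29): 
    s=M[abs(M[:,2]-z)<.006]; print('noz2',z,len(s),s.mean(0) if len(s) else '')
print(proj('top',[[.585,-.02,.285]]),proj('scene',[[.585,-.02,.24]]))
E
python3 m2.py
```

```text
0.13 62 (np.float64(0.587), np.float64(0.807))
0.15 237 (np.float64(0.558), np.float64(0.809))
0.17 240 (np.float64(0.566), np.float64(0.808))
0.19 235 (np.float64(0.558), np.float64(0.809))
0.21 250 (np.float64(0.559), np.float64(0.805))
0.23 237 (np.float64(0.559), np.float64(0.806))
0.25 223 (np.float64(0.59), np.float64(0.806))
0.27 230 (np.float64(0.587), np.float64(0.807))
0.29 218 (np.float64(0.59), np.float64(0.807))
0.31 222 (np.float64(0.591), np.float64(0.807))
((704.1536865234375, 219.8209991455078), (208.56675720214844, 226.6111602783203), 0.5420577526092529)
x 0.51 44 z 0.167 y [0.152 0.213]
x 0.52 69 z 0.161 y [0.152 0.225]
x 0.53 68 z 0.158 y [0.147 0.228]
x 0.54 70 z 0.154 y [0.144 0.226]
x 0.55 59 z 0.147 y [0.144 0.229]
x 0.56 61 z 0.14 y [0.141 0.229]
x 0.57 65 z 0.133 y [0.115 0.228]
x 0.58 70 z 0.125 y [0.114 0.294]
x 0.59 203 z 0.127 y [0.135 0.324]
noz 116 [ 0.58427472 -0.01980244  0.29470211] [ 0.58675254 -0.0183218   0.29641709]
noz2 0.24 10 [ 0.59157935 -0.02282809  0.23948105]
noz2 0.25 10 [ 0.5915504  -0.0233037   0.25006737]
noz2 0.26 9 [ 0.59215577 -0.02301352  0.25905873]
noz2 0.275 49 [ 0.60261722 -0.01310931  0.27595605]
noz2 0.29 91 [ 0.6027569  -0.00745585  0.28947493]
[[343.53704415 170.0683589 ]] [[302.11173838 189.71060027]]
```

Call:
play_rows(increments=[[[529,-506,35],[0,0,0],1],[[529,-506,35],[0,0,0],1],[[529,-506,35],[0,0,0],1],[[529,-506,35],[0,0,0],1],[[529,-506,35],[0,0,0],1],[[529,-506,35],[0,0,0],1],[[529,-506,35],[0,0,0],1],[[529,-506,35],[0,0,0],1],[[529,-506,35],[0,0,0],1],[[529,-506,35],[0,0,0],1],[[529,-506,35],[0,0,0],1],[[529,-506,35],[0,0,0],1],[[529,-506,35],[0,0,0],1],[[529,-506,35],[0,0,0],1],[[529,-506,35],[0,0,0],1],[[529,-506,35],[0,0,0],1],[[529,-506,35],[0,0,0],1],[[529,-506,35],[0,0,0],1],[[529,-506,35],[0,0,0],1]])

```text
time: 2.0
ee_pos: [0.4978, 0.1829, 0.2156]
tcp_rot: [180.0, -0.0, 24.9]
wrist_force: [-0.5, 0.5, 0.9]
opening: 0.0003
grasp_force: 0.0
```

Call:
play_rows(increments=[[[0,0,10],[0,0,0],1],[[0,0,20],[0,0,0],1],[[0,0,26],[0,0,0],1],[[0,0,30],[0,0,0],1],[[0,0,34],[0,0,0],1],[[0,0,38],[0,0,0],1],[[0,0,42],[0,0,0],1],[[0,0,46],[0,0,0],1],[[0,0,50],[0,0,0],1],[[0,0,54],[0,0,0],1],[[0,0,58],[0,0,0],1],[[0,0,62],[0,0,0],1],[[0,0,66],[0,0,0],1],[[0,0,70],[0,0,0],1],[[0,0,73],[0,0,0],1],[[0,0,75],[0,0,0],1]])

```text
time: 3.6
ee_pos: [0.4777, 0.1828, 0.1336]
tcp_rot: [-179.0, 2.5, 25.3]
wrist_force: [-98.9, 2.4, 13.6]
opening: 0.0001
grasp_force: 49.4
```

Call:
play_rows(increments=[[[-12,-6,0],[0,0,0],1],[[-20,-10,0],[0,0,0],1],[[-29,-14,0],[0,0,0],1],[[-36,-17,0],[0,0,0],1],[[-36,-17,0],[0,0,0],1]])

```text
time: 4.1
ee_pos: [0.4578, 0.1841, 0.1407]
tcp_rot: [180.0, -0.1, 25.0]
wrist_force: [0.3, 0.8, 0.2]
opening: 0.0001
grasp_force: 0.0
```

```bash
python3 - <<'E'
from h import *
o=telemetry.get_obs(); print(o['ee_pos'],o['wrist_force'])
im,d,W=shot('top')
S=W[150:215,255:315].reshape(-1,3)
for x in np.arange(.44,.60,.01):
    for y0,y1 in((.140,.152),(.155,.215),(.217,.230)):
        s=S[(abs(S[:,0]-x)<.005)&(S[:,1]>y0)&(S[:,1]<y1)&(S[:,2]>.03)]
        if len(s)>2: print(x.round(2),y0,len(s),np.median(s[:,2]).round(3))
i2,_,_=shot('scene')
a=cv2.resize(im[140:215,245:320],(400,400),interpolation=2); b=cv2.resize(i2[160:260,320:420],(400,400),interpolation=2)
cv2.imwrite('pics/lid1.png',np.hstack([a,b])[:,:,::-1])
E
```

```text
[0.45784049 0.18406651 0.14066312] [0.26539877 0.82475584 0.24153533]
0.44 0.14 18 0.593
0.44 0.155 97 0.596
0.45 0.14 18 0.604
0.45 0.155 88 0.598
0.46 0.14 21 0.604
0.46 0.155 76 0.599
0.47 0.14 26 0.603
0.47 0.155 83 0.598
0.48 0.14 26 0.603
0.48 0.155 78 0.596
0.49 0.14 19 0.597
0.49 0.155 65 0.589
0.5 0.14 15 0.585
0.5 0.155 45 0.585
0.51 0.14 9 0.563
0.51 0.155 29 0.578
0.52 0.14 9 0.118
0.52 0.155 14 0.337
0.53 0.14 12 0.103
0.53 0.155 4 0.121
0.54 0.14 12 0.106
0.54 0.155 6 0.123
0.55 0.14 11 0.107
0.55 0.155 8 0.121
0.56 0.14 10 0.112
0.56 0.155 8 0.118
0.57 0.14 8 0.115
0.57 0.155 15 0.12
0.58 0.14 8 0.117
0.58 0.155 16 0.118
0.59 0.14 22 0.103
0.59 0.155 23 0.129
```

View pics/lid1.png

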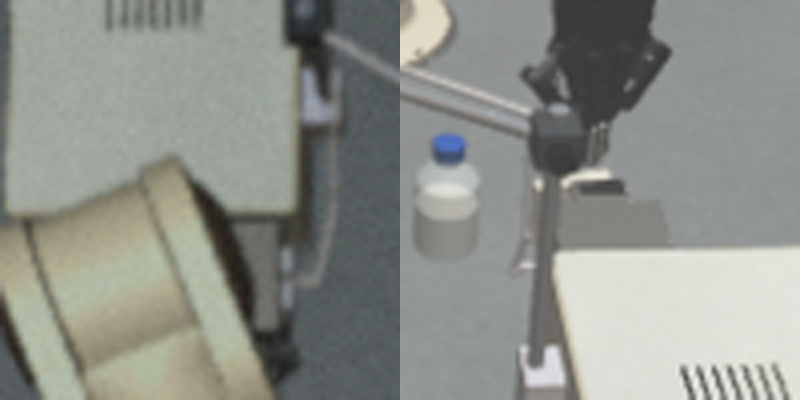

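The top half of this picture is blocked by the arm. The scene half shows the cover nearly flat at about (610,215), with the fingers off its free edge: they had slipped past the tongue's end. I'll press again further in on the tongue.

Call:
play_rows(increments=[[[0,0,-18],[0,0,0],1],[[0,0,-35],[0,0,0],1],[[20,9,-35],[0,0,0],1],[[41,18,-35],[0,0,0],1],[[41,18,-35],[0,0,0],1],[[41,18,-25],[0,0,0],1],[[41,18,-18],[0,0,0],1],[[41,18,-13],[0,0,0],1],[[41,18,-10],[0,0,0],1],[[41,18,-8],[0,0,0],1]])

```text
time: 5.2
ee_pos: [0.5025, 0.1851, 0.148]
tcp_rot: [-180.0, 0.0, 25.0]
wrist_force: [-0.6, 0.9, -0.5]
opening: 0.0005
grasp_force: 0.0
```

Call:
play_rows(increments=[[[0,0,2],[0,0,0],1],[[0,0,4],[0,0,0],1],[[0,0,6],[0,0,0],1],[[0,0,8],[0,0,0],1],[[0,0,8],[0,0,0],1]])

```text
time: 5.7
ee_pos: [0.5028, 0.1851, 0.1401]
tcp_rot: [-180.0, 0.0, 25.0]
wrist_force: [0.6, -0.8, 0.3]
opening: 0.0001
grasp_force: 0.0
```

Call:
play_rows(increments=[[[0,0,1],[0,0,0],1],[[0,0,2],[0,0,0],1],[[0,0,3],[0,0,0],1],[[0,0,3],[0,0,0],1]])

```text
time: 6.1
ee_pos: [0.5029, 0.1852, 0.138]
tcp_rot: [-180.0, -0.0, 25.0]
wrist_force: [-3.2, -0.5, 5.6]
opening: -0.0
grasp_force: 2.9
```

Call:
play_rows(increments=[[[0,0,1],[0,0,0],1],[[0,0,1],[0,0,0],1],[[0,0,2],[0,0,0],1],[[0,0,2],[0,0,0],1]])

```text
time: 6.5
ee_pos: [0.5029, 0.1852, 0.1376]
tcp_rot: [180.0, -0.1, 25.0]
wrist_force: [-7.3, -2.3, 16.9]
opening: 0.0001
grasp_force: 9.0
```

Call:
play_rows(increments=[[[0,0,-40],[0,0,0],1],[[0,0,-80],[0,0,0],1],[[-30,-14,-110],[0,0,0],1],[[-66,-31,-110],[0,0,0],0.5],[[-66,-31,-110],[0,0,0],0.5],[[-296,453,-90],[0,0,-86.5],0.5],[[-296,453,-90],[0,0,-86.5],0.5],[[-296,453,-90],[0,0,-86.5],0.5],[[-296,453,-90],[0,0,-86.5],0.5],[[-296,453,-90],[0,0,-86.5],0.5],[[-296,453,-90],[0,0,-86.5],0.5],[[-296,453,-90],[0,0,-86.5],0.5],[[-296,453,-90],[0,0,-86.5],0.5],[[-296,453,-90],[0,0,-86.5],0.5],[[-296,453,-90],[0,0,-86.5],0.5],[[-296,453,-90],[0,0,-86.5],0.5],[[-296,453,-90],[0,0,-86.5],0.5],[[-296,453,-90],[0,0,-86.5],0.5],[[-296,453,-90],[0,0,-86.5],0.5],[[-296,453,-90],[0,0,-86.5],0.5]])

```text
time: 8.5
ee_pos: [0.4264, -0.3501, 0.225]
tcp_rot: [-180.0, -0.1, 111.5]
wrist_force: [0.2, 0.8, -0.8]
opening: 0.0426
grasp_force: 0.0
```

```bash
python3 - <<'E'
from h import *
o=telemetry.get_obs(); print(o['ee_pos'],o['tcp_rot'],o['opening'],o['q'])
im,d,W=shot('top'); i2,_,W2=shot('scene')
S=W[150:215,255:315].reshape(-1,3)
for x in np.arange(.47,.60,.01):
    for y0,y1 in((.155,.215),):
        s=S[(abs(S[:,0]-x)<.005)&(S[:,1]>y0)&(S[:,1]<y1)&(S[:,2]>.03)]
        if len(s)>2: print(x.round(2),len(s),np.median(s[:,2]).round(4))
P=W2[185:260,185:250].reshape(-1,3); P=P[(P[:,2]>.115)&(P[:,2]<.14)]
print(len(P),cv2.minAreaRect((P[:,:2]*1000).astype(np.float32)))
a=cv2.resize(im[140:250,245:465],(800,400),interpolation=2); 
b=cv2.resize(i2[90:265,140:300],(220,200),interpolation=2)
a[200:,:220]=b
cv2.imwrite('pics/hov.png',a[:,:,::-1])
E
```

```text
[ 0.42635983 -0.3500614   0.22496727] [-1.79990596e+02 -5.12954388e-02  1.11462030e+02] 0.04263779827294564 [-3.93956837e+01  4.78576447e+00  7.05699642e+00  9.23206136e+01
  1.67662461e-02  2.91422749e+01]
0.48 3 0.1244
0.49 34 0.1196
0.5 34 0.1191
0.51 55 0.117
0.52 41 0.1177
0.53 44 0.119
0.54 48 0.118
0.55 41 0.1204
0.56 42 0.1197
0.57 45 0.1179
0.58 44 0.1197
0.59 57 0.129
558 ((496.9556884765625, -282.22015380859375), (198.01385498046875, 139.32188415527344), 21.782934188842773)
```

View pics/hov.png

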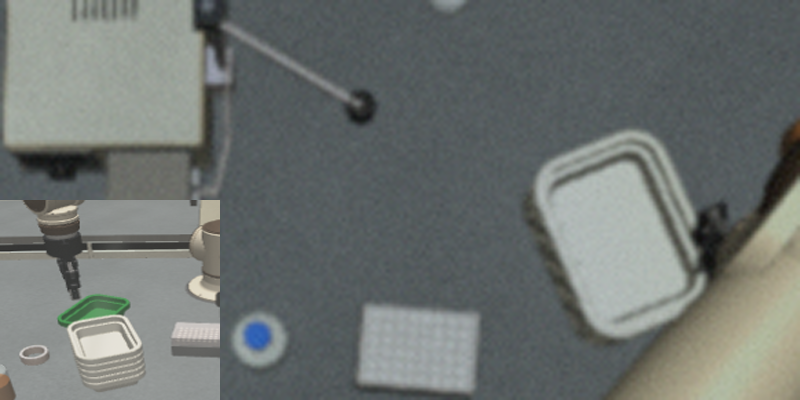

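The cover reads flat at z≈0.119, so it is shut, and the stack has not moved. The fingers appear at crop (710,230); I'll check them by projection.

```bash
python3 - <<'E'
from h import *
p=telemetry.get_obs()['ee_pos']
q=[p,p-[0,0,.019],[p[0],p[1],.126],[.4265,-.3505,.126]]
c,s=np.cos(np.radians(21.5)),np.sin(np.radians(21.5))
for l in [(-87,-62),(87,-62),(87,62),(-87,62),(-90,-38)]:
    q.append([.4965+(c*l[0]-s*l[1])/1000,-.2822+(s*l[0]+c*l[1])/1000,.126])
q=np.array(q)
for n in('top','scene'): print(n,proj(n,q).round(0).tolist())
print(((proj('top',q)-[245,140])*3.636).round(0).tolist()); print(q.round(4))
E
```

```text
top [[443.0, 219.0], [442.0, 220.0], [436.0, 223.0], [437.0, 223.0], [443.0, 220.0], [423.0, 175.0], [391.0, 188.0], [411.0, 233.0], [437.0, 223.0]]
scene [[192.0, 168.0], [193.0, 173.0], [197.0, 195.0], [197.0, 195.0], [190.0, 197.0], [199.0, 229.0], [242.0, 219.0], [228.0, 189.0], [197.0, 195.0]]
[[720.0, 288.0], [715.0, 291.0], [696.0, 301.0], [697.0, 301.0], [718.0, 289.0], [646.0, 128.0], [531.0, 175.0], [603.0, 337.0], [697.0, 301.0]]
[[ 0.4266 -0.3494  0.2256]
 [ 0.4266 -0.3494  0.2066]
 [ 0.4266 -0.3494  0.126 ]
 [ 0.4265 -0.3505  0.126 ]
 [ 0.4383 -0.3718  0.126 ]
 [ 0.6002 -0.308   0.126 ]
 [ 0.5547 -0.1926  0.126 ]
 [ 0.3928 -0.2564  0.126 ]
 [ 0.4267 -0.3505  0.126 ]]
```

Call:
play_rows(increments=[[[0,0,40],[0,0,0],0.6],[[0,0,65],[0,0,0],0.6],[[0,0,80],[0,0,0],0.6],[[0,0,90],[0,0,0],0.6],[[0,0,95],[0,0,0],0.6],[[0,0,95],[0,0,0],0.7],[[0,0,95],[0,0,0],0.8],[[0,0,95],[0,0,0],0.83]], grip_force=50)

```text
time: 9.4
ee_pos: [0.4269, -0.3508, 0.1313]
tcp_rot: [179.9, 0.1, 111.5]
wrist_force: [0.6, 0.3, -0.2]
opening: 0.0145
grasp_force: 0.5
```

Call:
play_rows(increments=[[[0,0,0],[0,0,0],0.87],[[0,0,0],[0,0,0],0.9],[[0,0,0],[0,0,0],1],[[0,0,0],[0,0,0],1],[[0,0,0],[0,0,0],1]])

```text
time: 9.9
ee_pos: [0.4266, -0.3508, 0.1313]
tcp_rot: [179.9, 0.1, 111.5]
wrist_force: [-0.5, 1.6, 5.1]
opening: 0.0083
grasp_force: 51.7
```

Call:
play_rows(increments=[[[0,0,0],[0,0,0],1],[[0,0,0],[0,0,0],1],[[0.3,0.4,-3.5],[0.81,-0.58,0],1],[[0.6,0.8,-7.1],[1.63,-1.16,0],1],[[0.9,1.3,-10.6],[2.44,-1.74,0],1],[[1.3,1.8,-14.1],[3.26,-2.32,0],1],[[1.7,2.4,-17.5],[4.07,-2.9,0],1],[[2.1,3.0,-21],[4.89,-3.49,0],1],[[2.7,3.7,-24.5],[5.7,-4.07,0],1],[[3.2,4.5,-28],[6.52,-4.65,0],1],[[3.8,5.3,-31.4],[7.33,-5.23,0],1],[[3.8,5.3,-31.4],[7.33,-5.23,0],1],[[3.8,5.3,-31.4],[7.33,-5.23,0],1]], grip_force=80)

```text
time: 11.2
ee_pos: [0.43, -0.345, 0.1617]
tcp_rot: [-172.7, 5.2, 111.9]
wrist_force: [-0.6, -0.2, -1.5]
opening: 0.0075
grasp_force: 80.6
```

```bash
python3 - <<'E'
from h import *
o=telemetry.get_obs(); print(o['ee_pos'],o['tcp_rot'],o['opening'],o['wrist_force'])
im,d,W=shot('top'); i2,_,W2=shot('scene'); np.savez('tilt.npz',W=W,W2=W2)
for nm,w,b in(('t',W,(385,450,172,240)),('s',W2,(185,250,175,260))):
    P=w[b[2]:b[3],b[0]:b[1]].reshape(-1,3)
    L=(P[:,:2]-[.4965,-.2822])@np.array([[.9304,-.3665],[.3665,.9304]])
    for sx in(-1,1):
        for sy in(-1,1):
            m=(abs(L[:,0]-sx*.087)<.015)&(abs(L[:,1]-sy*.062)<.015)&(P[:,2]<.19)
            if m.sum()>3: print(nm,sx,sy,m.sum(),np.percentile(P[m,2],90).round(3))
cv2.imwrite('pics/tilt.png',np.hstack([cv2.resize(im[150:260,370:480],(400,400),interpolation=2),cv2.resize(i2[150:270,160:280],(400,400),interpolation=2)])[:,:,::-1])
E
```

```text
[ 0.42997559 -0.34495349  0.16165253] [-172.65256558    5.21059732  111.88284157] 0.007514553179870653 [-0.62187066 -0.15974314 -1.48341927]
t -1 1 20 0.029
t 1 -1 50 0.139
t 1 1 70 0.122
s -1 -1 18 0.155
s -1 1 11 0.146
s 1 -1 353 0.132
s 1 1 121 0.123
```

View pics/tilt.png

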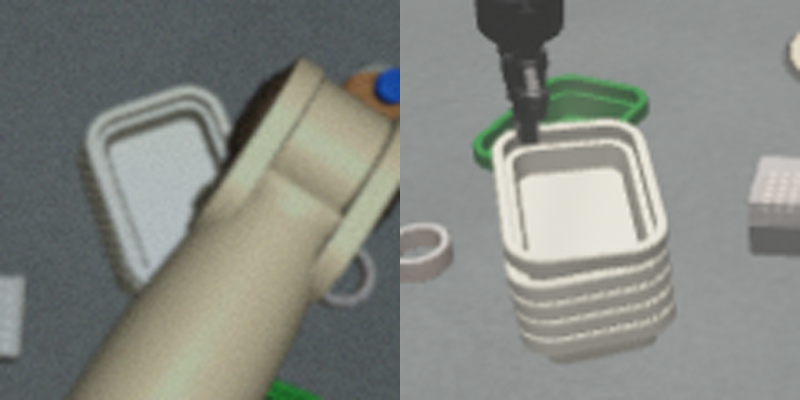

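The scene crop shows the near-left rim corner raised (about (505,150)), the far corner (about (650,245)) still on the stack, and the lower four trays nested in place. Next is the straight lift, then levelling.

Call:
play_rows(increments=[[[-0.4,-0.5,-4],[0,0,0],1],[[-0.7,-1,-8],[0,0,0],1],[[-1.1,-1.5,-12],[0,0,0],1],[[-1.5,-2,-16],[0,0,0],1],[[-1.8,-2.5,-19.8],[0,0,0],1],[[-2.7,-3.8,-30],[0,0,0],1],[[-3.6,-5.1,-40],[0,0,0],1],[[-4.6,-6.4,-50],[0,0,0],1],[[-5.5,-7.6,-59.3],[0,0,0],1],[[-5.5,-7.6,-59.3],[0,0,0],1],[[-5.5,-7.6,-59.3],[-4,2.8,0],1],[[-5.5,-7.6,-59.3],[-7.33,5.23,0],1],[[-5.5,-7.6,-59.3],[-7.33,5.23,0],1],[[-5.5,-7.6,-59.3],[-7.33,5.23,0],1]])

```text
time: 12.7
ee_pos: [0.4296, -0.3455, 0.2214]
tcp_rot: [-179.9, 0.0, 111.5]
wrist_force: [-0.2, 0.5, -0.8]
opening: 0.0076
grasp_force: 80.7
```

```bash
python3 - <<'E'
from h import *
o=telemetry.get_obs(); p=o['ee_pos']; print(p,o['tcp_rot'],o['opening'],o['wrist_force'])
im,d,W=shot('top'); i2,_,W2=shot('scene')
P=W2[120:260,150:270].reshape(-1,3); 
T=P[(P[:,2]>.19)&(P[:,2]<.222)&(P[:,0]>p[0]-.05)&(P[:,1]>p[1]-.06)]
print(len(T),T.min(0),T.max(0))
A=np.c_[T[:,:2]-p[:2],np.ones(len(T))]; top=T[T[:,2]>.205]; A=np.c_[top[:,:2]-p[:2],np.ones(len(top))]; print('plane',np.linalg.lstsq(A,top[:,2],rcond=None)[0])
print(cv2.minAreaRect((top[:,:2]*1000).astype(np.float32)))
cv2.imwrite('pics/lift.png',np.hstack([cv2.resize(im[140:260,360:480],(400,400),interpolation=2),cv2.resize(i2[120:270,150:300],(400,400),interpolation=2)])[:,:,::-1])
R0=R.from_euler('xyz',o['tcp_rot'],degrees=True).as_matrix()
print('shift mm',R0.T@(np.array([.515,-.0896,.185])-p)*1000)
E
```

```text
[ 0.42956915 -0.34546948  0.22140963] [-1.79890145e+02  3.77613295e-02  1.11469616e+02] 0.0075766941059528005 [-0.24670458  0.51269156 -0.83550645]
1094 [ 0.40141981 -0.36666778  0.1900037 ] [ 0.61006286 -0.19720209  0.2217284 ]
plane [-0.00745627  0.00210243  0.21233956]
((504.7001647949219, -282.9550476074219), (195.9281005859375, 139.779296875), 16.483985900878906)
shift mm [206.87075291 173.22241215  35.94124321]
```

View pics/lift.png

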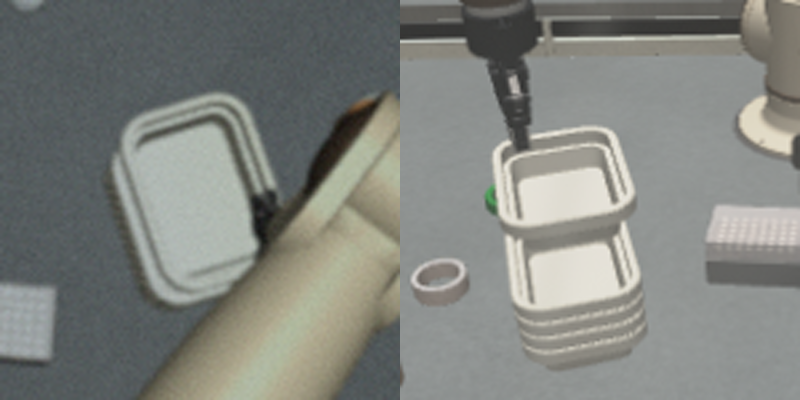

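The top tray is off and level. The four lower trays are still nested, with rims at about (575,270) in the right half. The tray has turned roughly 5° in the grip, so I allow for that and re-measure at the nozzle.

Call:
play_rows(increments=[[[15,12,12],[0,0,0],1],[[35,28,24],[0,0,0],1],[[60,48,36],[0,0,0],1],[[85,68,36],[0,0,0],1],[[110,87,36],[0,0,0],1],[[135,107,36],[0,0,0],1],[[160,127,36],[0,0,0],1],[[180,143,36],[0,0,0],1],[[197,156,36],[0,0,0],1],[[208,165,36],[0,0,0],1],[[215,171,36],[0,0,0],1],[[215,171,36],[0,0,0],1],[[215,171,36],[0,0,0],1]])

```text
time: 14.1
ee_pos: [0.51, -0.0827, 0.1857]
tcp_rot: [-180.0, 0.0, 111.5]
wrist_force: [0.8, -0.3, -1.5]
opening: 0.0076
grasp_force: 80.7
```

```bash
python3 - <<'E'
from h import *
o=telemetry.get_obs(); p=o['ee_pos']; print(p,o['tcp_rot'],o['opening'],o['wrist_force'])
im,d,W=shot('top'); i2,_,W2=shot('scene')
for n,w in(('top',W),('scene',W2)):
    T=w.reshape(-1,3); T=T[(T[:,2]>.168)&(T[:,2]<.192)&(T[:,0]>.44)&(T[:,0]<.72)&(abs(T[:,1]+.02)<.14)]
    T=T[np.linalg.norm(T[:,:2]-p[:2],axis=1)>.03]
    A=np.c_[T[:,:2]-[.585,-.021],np.ones(len(T))]
    print(n,len(T),cv2.minAreaRect((T[:,:2]*1000).astype(np.float32)),np.linalg.lstsq(A,T[:,2],rcond=None)[0])
    F=w.reshape(-1,3); F=F[(F[:,2]>.13)&(F[:,2]<.15)&(F[:,0]>.44)&(F[:,0]<.72)&(abs(F[:,1]+.02)<.14)]
    print(' floor',len(F),np.median(F,0),cv2.minAreaRect((F[:,:2]*1000).astype(np.float32)))
cv2.imwrite('pics/fin.png',np.hstack([cv2.resize(im[100:250,280:430],(400,400),interpolation=2),cv2.resize(i2[120:280,210:370],(400,400),interpolation=2)])[:,:,::-1])
E
```

```text
[ 0.51004185 -0.0827403   0.1856626 ] [-1.79978912e+02  1.90268888e-02  1.11528578e+02] 0.007626751969703838 [ 0.79797844 -0.32131816 -1.53483127]
top 294 ((581.4918823242188, 24.306198120117188), (201.50277709960938, 170.46641540527344), 4.64773416519165) [-0.01208874  0.00067953  0.17898541]
 floor 628 [ 5.88553995e-01 -2.19366717e-04  1.37365566e-01] ((588.6625366210938, 44.36387252807617), (159.60865783691406, 165.87539672851562), 87.04940795898438)
scene 683 ((614.1580810546875, -7.7410736083984375), (248.33297729492188, 163.97691345214844), 30.395174026489258) [-0.00280201  0.0123377   0.17586763]
 floor 1072 [ 0.56701194 -0.02088626  0.13525111] ((601.3363037109375, 16.702926635742188), (211.52230834960938, 165.28297424316406), 14.661208152770996)
```

View pics/fin.png

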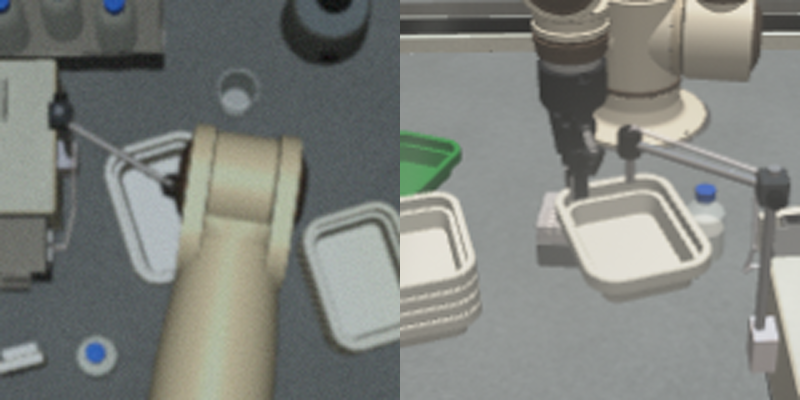

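```bash
python3 - <<'E'
from h import *
from scipy.optimize import least_squares
p=telemetry.get_obs()['ee_pos']
im,d,W=shot('top'); i2,_,W2=shot('scene')
T=[]
for w,b in((W,(315,350,145,210)),(W2,(270,340,180,245))):
    P=w[b[2]:b[3],b[0]:b[1]].reshape(-1,3)
    P=P[(P[:,2]>.172)&(P[:,2]<.190)&(np.hypot(*(P[:,:2]-[.585,-.021]).T)<.14)]
    P=P[np.linalg.norm(P[:,:2]-p[:2],axis=1)>.035]
    A=np.c_[P[:,:2]-[.585,-.021],np.ones(len(P))]; print(len(P),P.min(0),P.max(0),np.linalg.lstsq(A,P[:,2],rcond=None)[0]); T.append(P)
def res(v,P):
    c,s=np.cos(v[2]),np.sin(v[2]); L=abs((P[:,:2]-v[:2])@np.array([[c,-s],[s,c]]))
    q=L-[.08,.055]  # centreline rounded box, r=.01
    return np.hypot(*np.maximum(q,0).T)+np.minimum(q.max(1),0)-.01
for P in T+[np.vstack(T)]:
    for y0 in(15,21):
        r=least_squares(res,[.585,-.021,np.radians(y0)],args=(P,),loss='soft_l1',f_scale=.004)
        print(len(P),r.x[:2],np.degrees(r.x[2]),r.cost)
E
```

```text
253 [ 0.48286005 -0.04229945  0.1720001 ] [0.68432111 0.06073422 0.18982279] [-0.00689751  0.01469802  0.17931872]
514 [ 0.48570765 -0.10802338  0.17200586] [0.68903426 0.06109853 0.18172801] [-0.00683902  0.00585849  0.17710413]
253 [ 0.58459393 -0.02266322] 16.15042370304622 0.0013413656612007612
253 [ 0.58459388 -0.02266321] 16.150543153025204 0.001341365660967213
514 [ 0.58762517 -0.02350609] 16.940799773927775 0.002562716496789956
514 [ 0.58762517 -0.02350609] 16.940800879913386 0.0025627164967913004
767 [ 0.58666913 -0.02321675] 16.66420671884221 0.004123681891343199
767 [ 0.58666912 -0.02321674] 16.664265809459714 0.004123681891458347
```

```bash
python3 -c "
from workcell import workorder; print(workorder.job_done())"
```

```text
the job is handed in; nothing more can be done
None
```

The job is handed in: the pump cover is shut, and the top tray is held level under the nozzle, its centre within about 3 mm of it and its rim about 56 mm below the tip, with the other four trays still nested. One caution: on the first push the fingers slipped off the tongue and the wrist force read about 100 N (limit 120 N) before I backed off and pressed again.

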